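# Sort hex bolts into their gauge stands

## Task

Pick out the four steel hex bolts and sort them by size: stand each one on its head, shank up, flat in the round recess of the gauge stand that fits it, that is, the largest bolt in front of the tallest notched plate with the widest notch and so on down to the smallest. Leave the plain steel post and the microscope objective that stand among the bolts where they are.

Things in the scene. Friction and masses are not known exactly. Their poses are not given: they have to be found in the camera images.
- bolt_m12: The smallest of the four steel hex bolts: stands loose on the desk on its head, threaded shank straight up. Shank 12 mm diameter, 40 mm long, thread pitch 1.75 mm; hex head 18 mm across flats, 7.5 mm high; 47.5 mm tall over all, about 60 g. Origin at the centre of the head's end face (the underside as it stands), z up along the shank. Grip it by the shank, above the head.
- bolt_m16: The second smallest of the four steel hex bolts: stands loose on the desk on its head, threaded shank straight up. Shank 16 mm diameter, 48 mm long, thread pitch 2 mm; hex head 24 mm across flats, 10 mm high; 58 mm tall over all, about 110 g. Origin at the centre of the head's end face (the underside as it stands), z up along the shank. Grip it by the shank, above the head.
- bolt_m20: The second largest of the four steel hex bolts: stands loose on the desk on its head, threaded shank straight up. Shank 20 mm diameter, 56 mm long, thread pitch 2.5 mm; hex head 30 mm across flats, 12.5 mm high; 68.5 mm tall over all, about 190 g. Origin at the centre of the head's end face (the underside as it stands), z up along the shank. Grip it by the shank, above the head.
- bolt_m24: The largest of the four steel hex bolts: stands loose on the desk on its head, threaded shank straight up. Shank 24 mm diameter, 64 mm long, thread pitch 3 mm; hex head 36 mm across flats, 15 mm high; 79 mm tall over all, about 300 g. Origin at the centre of the head's end face (the underside as it stands), z up along the shank. Grip it by the shank, above the head.
- stand_m12: Gauge stand (fixed) of the smallest bolt: aluminium base 74x72 mm, 9 high; round recess 37.8 mm wide, dark floor 5 mm above the desk. Behind it a steel upright plate 60 mm wide, 6 thick, face 33 mm from the recess centre, top 52.5 mm above the desk (level with seated bolt), U notch 16 mm wide. Origin: recess centre at desk level; x to plate (away from the robot, within 0.3 rad), y along it.
- stand_m16: Gauge stand (fixed) of the second smallest bolt: aluminium base 74x72 mm, 9 high; round recess 44.7 mm wide, dark floor 5 mm above the desk. Behind it a steel upright plate 60 mm wide, 6 thick, face 33 mm from the recess centre, top 63 mm above the desk (level with seated bolt), U notch 20 mm wide. Origin: recess centre at desk level; x to plate (away from the robot, within 0.3 rad), y along it.
- stand_m20: Gauge stand (fixed) of the second largest bolt: aluminium base 74x72 mm, 9 high; round recess 51.6 mm wide, dark floor 5 mm above the desk. Behind it a steel upright plate 60 mm wide, 6 thick, face 33 mm from the recess centre, top 73.5 mm above the desk (level with seated bolt), U notch 24 mm wide. Origin: recess centre at desk level; x to plate (away from the robot, within 0.3 rad), y along it.
- stand_m24: Gauge stand (fixed) of the largest bolt: aluminium base 74x72 mm, 9 high; round recess 58.6 mm wide, dark floor 5 mm above the desk. Behind it a steel upright plate 60 mm wide, 6 thick, face 33 mm from the recess centre, top 84 mm above the desk (level with seated bolt), U notch 28 mm wide. Origin: recess centre at desk level; x to plate (away from the robot, within 0.3 rad), y along it.
- post: Bystander: plain smooth steel optical post without a head, 13 mm diameter, 61 mm tall, standing loose among the bolts. Not a bolt; to be left where it is. Origin at the centre of its underside, z up.
- objective: Bystander: microscope objective, 27 mm diameter, 50 mm tall, silver with black foot and a thin green ring, standing loose among the bolts. To be left where it is. Origin at the centre of its underside, z up.
Not all that is in view belongs to the job. Leave any orange or pink look-alike of the bolt_m16 alone.

How it is judged (in metres and radians):
At the end, for the whole second after the job is handed in: Each bolt stands on its head in its own stand's recess: axis within 12 mm of the recess centre, head flat on the floor (origin 2 to 7.5 mm above the desk), tilt under 0.06 rad, at rest. The post and the objective stand upright within 20 mm of where they were (horizontal distance between bolt_m12 and stand_m12 below 0.012 m and z of bolt_m12 in the frame of stand_m12 between 0.002 and 0.0075 m and angle between each of bolt_m12, bolt_m16, bolt_m20, bolt_m24's own z axis and vertical below 0.06 rad and linear speed of each of bolt_m12, bolt_m16, bolt_m20, bolt_m24 below 0.02 m/s and horizontal distance between bolt_m16 and stand_m16 below 0.012 m and z of bolt_m16 in the frame of stand_m16 between 0.002 and 0.0075 m and horizontal distance between bolt_m20 and stand_m20 below 0.012 m and z of bolt_m20 in the frame of stand_m20 between 0.002 and 0.0075 m and horizontal distance between bolt_m24 and stand_m24 below 0.012 m and z of bolt_m24 in the frame of stand_m24 between 0.002 and 0.0075 m and distance of each of post, objective from where it was at the start of the episode below 0.02 m and angle between each of post, objective's own z axis and vertical below 0.1 rad); the robot touches nothing.
It fails at once if the optical post is shifted by more than 20 mm or knocked over (distance of post from where it was at the start of the episode above 0.02 m or angle between post's own z axis and vertical above 0.5 rad).
It fails at once if the objective is shifted by more than 20 mm or knocked over (distance of objective from where it was at the start of the episode above 0.02 m or angle between objective's own z axis and vertical above 0.5 rad).
It also fails if it takes over 106 s, if anything falls off the work surface, if the arm or the gripper's body presses on something with over 40 N, if the wrist force passes 120 N, or if a joint passes its speed limit or range.

## Robot

A 6-joint arm with a two-finger parallel gripper is mounted at the origin on a cart in front of the work surface, level with it; the furniture and walls round the work are solid. World frame = base frame: x ahead of the robot, y to its left, z up, the work surface at z = 0. Lengths are in mm, angles in rad, forces in N, time in s.
With the tool pointing down it reaches from about 400 to 925 mm from the base axis. Payload 12.5 kg.
Tool frame: the origin (TCP) lies at the very end of the fingers, on their centre line; the grasp point (between the pads) lies 19 mm behind it; z points along the fingers, y is the direction in which the jaws open and shut (so a half turn about z gives the same grasp; the last joint's range is limited). The gripper opens to 95 mm and grips with 3 to 60 N. Pads are 20 mm wide; open, the fingers measure 119 mm over their backs; the gripper's body (75 mm by 180 mm) begins 59 mm behind the grasp point.
Start: joints at [-0.106, 0.491, 1.559, -0, 1.092, -0.106], TCP at [625.017, 0.021, 214.661] pointing down, gripper open.
Joint ranges: [-3.1, 3.1], [-0.84, 2.19], [0.05, 2.79], [-1.13, 4.28], [0.06, 2.93], [-2.69, 2.69]. Speed limits (rad/s): [2.22, 2.22, 2.79, 3.14, 3.14, 3.14].

## Interface

Orientations are given as [roll, pitch, yaw] about the fixed x, y, z axes, in that order (R = Rz(yaw) Ry(pitch) Rx(roll)).
In Python, from cell import env gives the robot as it stands.
- The arm moves only by the shell command python3 -m pendant 'ROWS'. ROWS is JSON, a list that holds one entry, the list of rows, each a list of 5 numbers: the opening, from 0 (shut) to 1 (fully open), then the shift along the tool's x, y, z in m, then the turn about the tool's z in rad. A call has exactly 8 rows; each row is the pose to reach, as a shift and turn from the pose commanded when the call began, along the tool's axes at that moment; what a row does not reach only later rows make up. A row lasts 1/10 s, in which the tool goes at most 50 mm and 8.59 degrees, less where a joint would pass 70% of its speed; a pose out of reach is approached as far as the arm can. A call with a gripper value outside its range is refused whole. The fingers move at their own pace and stop on an object; the grip force is fixed at half the most. Time passes only in rows, so rows that repeat a pose let the fingers close, or fill a call up. It gives the time, the measured TCP pose, the force and the opening at its end, in the units of the state.
- env.state(): the state, without advancing time (a new reading comes with each control period).
- env.read_camera(name): name is "scene" or "side" or "wrist"; returns a dict with "image" (480x640x3 uint8, blue, green, red), "range_z" (480x640 float32, mm along the optical axis (not along the pixel's ray), 0 where there is no reading), "fx", "fy", "cx", "cy" (pixels), "dist" ([k1, k2, p1, p2, k3] as OpenCV has them; the pictures are not rectified), "rvec" (rotation vector, rad) and "tvec" (3), from world to camera coordinates, as OpenCV has them; the wrist camera has in their place "tool_from_camera" (4x4, takes a point from camera to tool coordinates, whose origin is the TCP and whose axes are the flange's). Camera axes: x right, y down, z forward; pixel columns grow to the right and rows downward; lengths in mm; the calibration is good to about 2 mm. A picture is of the moment at which its call begins: read the wrist's pose just before it.
- env.job_done(): hands the job in, once; it reports no verdict.
The state is a dict: "t": time; "joints": joint angles; "qvel": joint speeds; "tau": joint torques, N m; "eef_pos": TCP position; "tcp_rot": TCP orientation; "ft_force": force on the tool from outside, world axes, zero at the start; "moment": the same for the moment, N m; "opening": opening from 0.0 (shut) to 1.0 (fully open).
Only numpy, scipy, OpenCV 4.12 (cv2) and the standard library are available. Lean on these libraries where they do the work, as an engineer would, in place of code of your own. Each camera call takes 0.05 s, during which the arm holds its last target. There are 200 camera calls.

## Working session

There is one attempt and no reset: what is moved stays moved. The work goes in short steps, Python scripts to look and compute and a shell command to move; the robot and the scene stay as the last step left them, time stands still between calls to the robot, and variables do not carry over. Pictures are saved under pics/ and viewed, about 12 in all and at most 16, crops included, and the job is handed in when it is done.

```bash
ls; mkdir -p pics; cat > h.py <<'E'
import numpy as np, cv2
from cell import env
def cast(c,uv,z):
    K=np.array([[c["fx"],0,c["cx"]],[0,c["fy"],c["cy"]],[0,0,1.]])
    n=cv2.undistortPoints(np.array(uv,float).reshape(-1,1,2),K,np.array(c["dist"],float)).reshape(-1,2)
    R=c["R"];o=c["o"]
    d=np.c_[n,np.ones(len(n))]@R.T
    return o+d*((z-o[2])/d[:,2])[:,None]
def cloud(c):
    K=np.array([[c["fx"],0,c["cx"]],[0,c["fy"],c["cy"]],[0,0,1.]])
    v,u=np.mgrid[:480,:640]
    n=cv2.undistortPoints(np.c_[u.ravel(),v.ravel()].astype(float).reshape(-1,1,2),K,np.array(c["dist"],float)).reshape(-1,2)
    p=np.c_[n,np.ones(len(n))]*c["range_z"].reshape(-1,1)
    return (p@c["R"].T+c["o"]).reshape(480,640,3)
def cam(name):
    s=env.state(); c=env.read_camera(name)
    if name=="wrist":
        from scipy.spatial.transform import Rotation as Ro
        T=np.array(c["tool_from_camera"]);W=Ro.from_euler("xyz",s["tcp_rot"]).as_matrix()
        c["R"]=W@T[:3,:3]; c["o"]=W@T[:3,3]+np.array(s["eef_pos"])
    else:
        R=cv2.Rodrigues(np.array(c["rvec"],float))[0]; c["R"]=R.T; c["o"]=-R.T@np.array(c["tvec"],float).ravel()
    return c
E
python3 - <<'E'
from h import *
import pickle
print(env.state())
for n in ("scene","side","wrist"):
    c=cam(n); cv2.imwrite(f"pics/{n}0.png",c["image"]); print(n,c["o"],c["R"][:,2],c["fx"]); pickle.dump(c,open(n+"0.pkl","wb"))
E
```

```text
pics
{'t': 0.0, 'joints': array([-1.05558253e-01,  4.91583412e-01,  1.55944917e+00, -4.47557216e-05,
        1.09169777e+00, -1.05600939e-01]), 'qvel': array([0.00053784, 0.00036707, 0.0003585 , 0.00058023, 0.00027251,
       0.00248158]), 'tau': array([-9.52334158e-04, -6.12640929e+01, -2.58175153e+01,  6.92750537e-02,
        4.83079045e-02, -1.38641695e-05]), 'eef_pos': array([6.24755970e+02, 6.38122237e-02, 2.14047028e+02]), 'tcp_rot': array([-3.14045711e+00, -8.04464349e-05,  1.57085962e+00]), 'ft_force': array([-0.80072405, -1.16478529, -0.28353157]), 'moment': array([ 0.00503783,  0.01935371, -0.05764573]), 'opening': 1.0005604038534708}
scene [ -26.80780896 -578.71575231 1026.14203384] [ 0.42482963  0.50925698 -0.74844981] 600.0935199525514
side [ 248.03977236 -549.14420589  530.43539805] [ 0.32061492  0.75545028 -0.57140262] 499.01202683338914
wrist [625.13518999  69.92559311 384.48506352] [-0.00143853 -0.2514644  -0.96786548] 387.8911745036215
```

View pics/scene0.png

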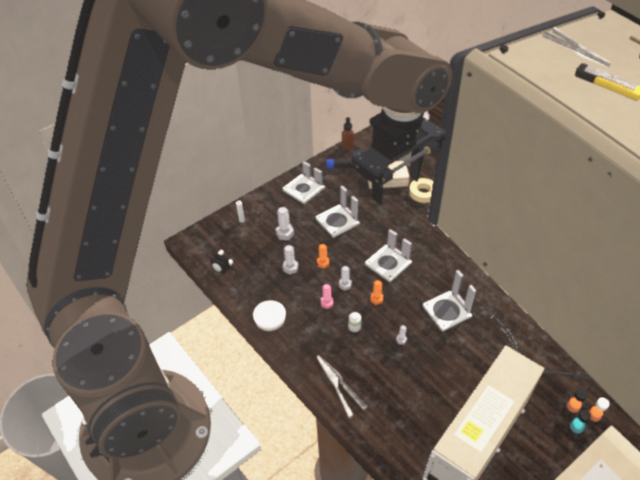

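View pics/side0.png

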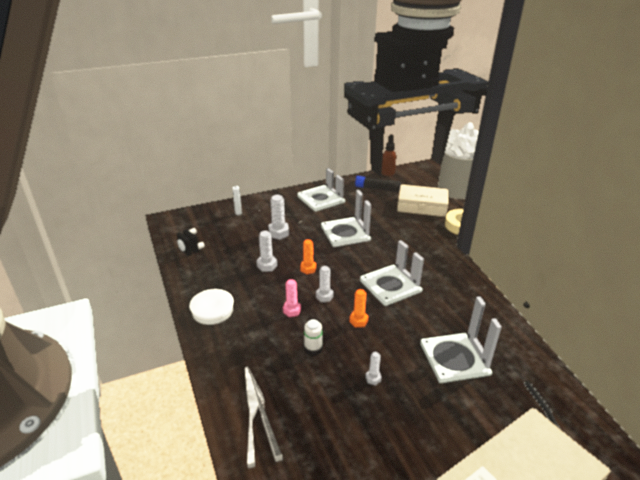

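View pics/wrist0.png

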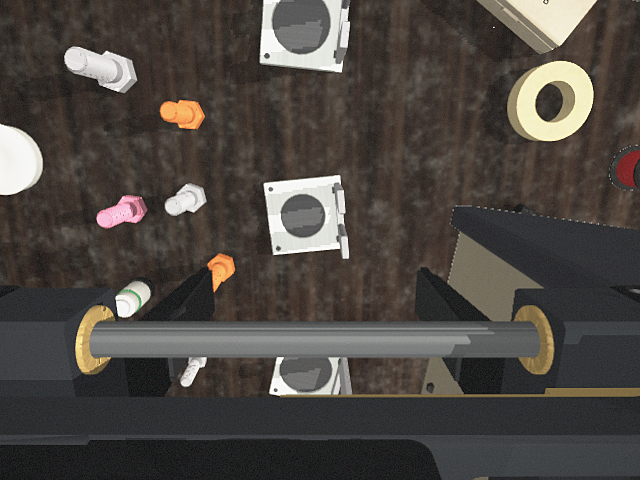

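The scene and side views show the same objects. Side-view pixels:
- **Bolts, far to near:** M24 (278,217), M20 (265,250), M16 (324,284), M12 (374,368).
- **Bystanders:** post (237,200), objective (313,335).
- **Decoys:** (308,257), (360,308), (291,298).
- **Stands:** (320,195), (345,228), (390,282), (455,355).

In the wrist view the jaws lie along world x. Next I'll measure from the range images.

```bash
python3 - <<'E'
from h import *
import pickle
from scipy import ndimage as nd
for n in ("scene","side","wrist"):
    c=pickle.load(open(n+"0.pkl","rb")); P=cloud(c); z=P[...,2]
    ok=(c["range_z"]>0)&(P[...,0]>330)&(P[...,0]<800)&(P[...,1]>-400)&(P[...,1]<420)
    d=z[ok&(abs(z)<4)]; print(n,"desk",np.median(d))
    m=ok&(z>7)&(z<110)
    L,k=nd.label(m)
    for i in range(1,k+1):
        q=P[L==i]; 
        if len(q)<40: continue
        img=c["image"][L==i].mean(0).astype(int); h=np.percentile(q[:,2],98); t=q[q[:,2]>h-3]
        r,cc=[int(a.mean()) for a in np.where(L==i)]
        print(f"px({cc},{r}) n{len(q)} h{h:.1f} top({t[:,0].mean():.1f},{t[:,1].mean():.1f}) n{len(t)} ext{np.ptp(q[:,0]):.0f}x{np.ptp(q[:,1]):.0f} bgr{img}")
        if h>45 and np.ptp(q[:,1])>55:   # stand
            b=q[(q[:,2]<11)]; (cx,cy),(w,hh),a=cv2.minAreaRect(b[:,:2].astype(np.float32)); 
            pl=q[q[:,2]>20]; 
            g=cv2.cvtColor(c["image"],cv2.COLOR_BGR2GRAY)
            f=ok&(g<110)&(z>2.5)&(z<7.5)&(np.hypot(P[...,0]-cx,P[...,1]-cy)<32)
            F=P[f]; 
            print("   STAND rect",round(cx,1),round(cy,1),round(w),round(hh),round(a,1),"plate dir",np.round(pl.mean(0)[:2]-[cx,cy],1),
             "floor",len(F), np.round((F.max(0)+F.min(0))/2,1)[:2] if len(F) else "", np.round(np.ptp(F,axis=0),1)[:2] if len(F) else "")
E
```

```text
scene desk -0.5101044090374671
px(339,162) n224 h25.1 top(739.7,309.5) n39 ext58x57 bgr[84 64 63]
px(306,181) n565 h52.6 top(656.9,304.3) n36 ext84x85 bgr[187 190 195]
   STAND rect 623.3 304.4 76 75 8.4 plate dir [32.8  3.9] floor 18 [621.9 306.1] [24.7 27.6]
px(389,181) n52 h32.3 top(798.0,163.7) n3 ext23x22 bgr[128 149 166]
px(348,206) n396 h74.5 top(647.2,166.9) n21 ext35x74 bgr[160 163 169]
   STAND rect 633.9 161.4 75 27 87.7 plate dir [12.2 -1. ] floor 52 [631.  163.3] [55.1 44.1]
px(500,270) n4562 h108.4 top(734.3,-208.7) n282 ext61x410 bgr[101 118 130]
   STAND rect 0.0 0.0 0 0 0.0 plate dir [ 734.8 -207.2] floor 0  
px(239,209) n102 h61.0 top(444.2,317.5) n17 ext14x16 bgr[174 179 186]
px(283,223) n361 h80.1 top(495.0,214.5) n31 ext42x39 bgr[179 179 188]
px(323,217) n72 h13.0 top(588.9,184.6) n22 ext36x41 bgr[230 234 235]
px(334,229) n58 h12.9 top(586.4,140.5) n20 ext25x32 bgr[220 225 227]
px(393,254) n680 h62.7 top(645.8,-5.4) n41 ext79x76 bgr[180 184 189]
   STAND rect 612.1 -7.7 75 71 5.8 plate dir [32.8  3.4] floor 65 [612.7  -5.4] [32.2 34.5]
px(289,259) n268 h69.0 top(
[... 3639 characters left out ...]
 221]
px(120,212) n922 h59.1 top(443.7,0.4) n205 ext24x25 bgr[190 168 231]
px(477,251) n4174 h108.9 top(760.5,-23.1) n287 ext52x80 bgr[78 87 91]
   STAND rect 0.0 0.0 0 0 0.0 plate dir [760.8 -24.3] floor 0  
px(220,269) n526 h57.1 top(534.6,-60.1) n39 ext25x27 bgr[ 90 163 243]
px(133,296) n966 h51.4 top(444.7,-86.1) n168 ext24x25 bgr[184 195 192]
px(191,369) n385 h48.5 top(496.2,-167.1) n75 ext19x15 bgr[205 207 209]
px(280,381) n413 h10.6 top(586.4,-194.3) n394 ext39x49 bgr[232 236 235]
px(337,377) n794 h73.4 top(656.0,-159.2) n30 ext43x52 bgr[167 172 172]
px(439,378) n1001 h100.9 top(746.6,-137.3) n36 ext11x62 bgr[ 88 103 109]
   STAND rect 0.0 0.0 0 0 0.0 plate dir [ 743.9 -155.4] floor 0
```

M12 stands at about (495,-168), M16 (503,11), M20 (443.5,125) and M24 (496,214.5). The recesses are at about m12 (622,305), m16 (612.5,-7), m20 (612,167) and m24 (615,-180). I'll turn the jaws along y and start with M16.

```bash
python3 -m pendant '[[[0.5,0.0108,-0.1218,0.06,-0.14],[0.5,0.0108,-0.1218,0.06,-0.28],[0.5,0.0108,-0.1218,0.06,-0.42],[0.5,0.0108,-0.1218,0.06,-0.56],[0.5,0.0108,-0.1218,0.06,-0.70],[0.5,0.0108,-0.1218,0.06,-0.84],[0.5,0.0108,-0.1218,0.06,-0.98],[0.5,0.0108,-0.1218,0.06,-1.1]]]'
python3 -m pendant '[[[0.5,0,0,0,-0.14],[0.5,0,0,0,-0.28],[0.5,0,0,0,-0.42],[0.5,0,0,0,-0.4708],[0.5,0,0,0,-0.4708],[0.5,0,0,0,-0.4708],[0.5,0,0,0,-0.4708],[0.5,0,0,0,-0.4708]]]'
python3 - <<'E'
from h import *
c=cam("wrist"); cv2.imwrite("pics/w1.png",c["image"]); P=cloud(c); z=P[...,2]; s=env.state(); print(s["eef_pos"],s["tcp_rot"],s["joints"])
m=(z>54)&(z<62)&(c["range_z"]>0)&(np.hypot(P[...,0]-503,P[...,1]-11)<20); print(m.sum(),P[m].mean(0))
E
```

```text
t: 0.95
eef_pos: [503.1, 10.8, 154.6]
tcp_rot: [-3.142, -0.0, 2.676]
ft_force: [0.5, 1.0, -0.9]
opening: 0.501
t: 1.75
eef_pos: [503.2, 10.8, 154.6]
tcp_rot: [3.142, 0.0, 3.141]
ft_force: [-1.1, -0.1, 0.2]
opening: 0.501
[503.22005384  10.82683381 154.63260062] [3.14157212e+00 5.86849269e-05 3.14096705e+00] [-1.09806106e-01  3.97473862e-01  1.92172521e+00  3.65830831e-05
  8.22337482e-01 -1.68000173e+00]
358 [502.2648457   10.97324697  57.30699263]
```

View pics/w1.png

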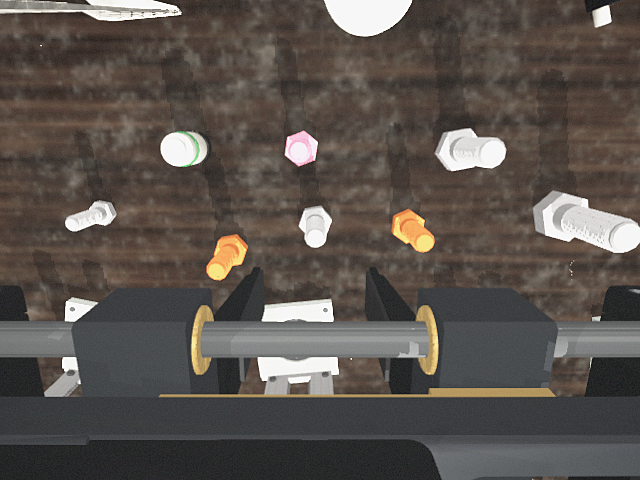

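The M16 is centred between the fingers at (315,230), and the wrist estimate (502.3,11.0) agrees. I'll descend, grip and lift.

```bash
python3 -m pendant '[[[0.5,0.001,0,0.045,0],[0.5,0.001,0,0.09,0],[0.5,0.001,0,0.115,0],[0.5,0.001,0,0.13,0],[0.5,0.001,0,0.1346,0],[0.5,0.001,0,0.1346,0],[0,0.001,0,0.1346,0],[0,0.001,0,0.1346,0]]]'
python3 -m pendant '[[[0,0,0,0,0],[0,0,0,0,0],[0,0,0,0,0],[0,0,0,-0.01,0],[0,0,0,-0.03,0],[0,0,0,-0.06,0],[0,0,0,-0.1,0],[0,0,0,-0.12,0]]]'
```

```text
t: 2.6
eef_pos: [502.7, 10.8, 21.0]
tcp_rot: [-3.141, 0.002, 3.142]
ft_force: [-0.4, -0.9, 0.8]
opening: 0.385
t: 3.4
eef_pos: [502.7, 10.8, 143.4]
tcp_rot: [-3.141, 0.003, -3.141]
ft_force: [0.7, 0.1, -2.0]
opening: 0.163
```

```bash
python3 -m pendant '[[[0,-0.02,-0.003,0,0],[0,-0.06,-0.01,0,0],[0,-0.1,-0.0178,0,0],[0,-0.1103,-0.0178,0,0],[0,-0.1103,-0.0178,0,0],[0,-0.1103,-0.0178,0.02,0],[0,-0.1103,-0.0178,0.05,0],[0,-0.1103,-0.0178,0.07,0]]]'
python3 - <<'E'
from h import *
import pickle
s=env.state(); print(s["eef_pos"],s["ft_force"])
c=cam("side"); cv2.imwrite("pics/s2.png",cv2.resize(c["image"][180:360,280:500],None,fx=3,fy=3)); P=cloud(c); z=P[...,2]
m=(c["range_z"]>0)&(np.hypot(P[...,0]-612,P[...,1]+7)<40)&(z>14)&(z<62); q=P[m]
for a in range(14,100,8): 
    w=q[(q[:,2]>a)&(q[:,2]<a+8)&(q[:,0]<635)]
    if len(w): print(a,len(w),w.min(0)[:2],w.max(0)[:2])
E
```

```text
t: 4.2
eef_pos: [610.5, -6.5, 69.1]
tcp_rot: [3.141, -0.002, -3.141]
ft_force: [-0.0, 0.4, -1.8]
opening: 0.164
[610.47931004  -6.53661537  69.07583523] [-0.02818981  0.43554825 -1.76724758]
46 49 [598.39845578 -20.8756925 ] [624.09342409  -1.63853073]
54 107 [598.19217823 -20.65214618] [623.91804604   6.14307281]
```

View pics/s2.png

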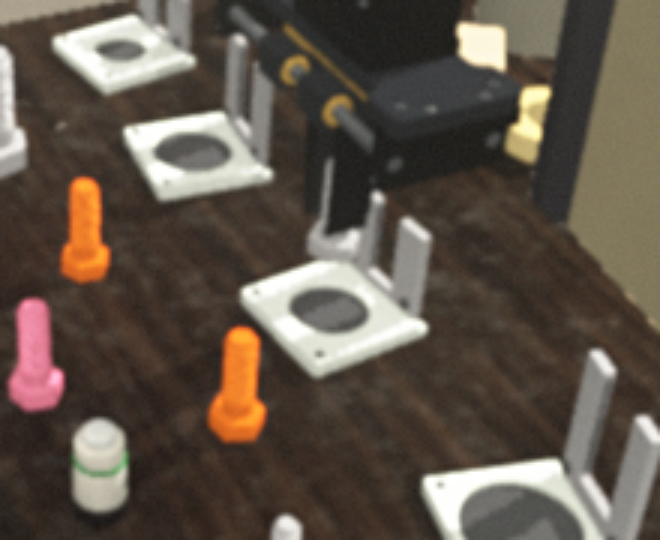

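The M16 hangs upright over its recess, with the head at about (611,-7). I'll lower and release it.

```bash
python3 -m pendant '[[[0,0,0,0.02,0],[0,0,0,0.035,0],[0,0,0,0.041,0],[0,0,0,0.0445,0],[0,0,0,0.0445,0],[0,0,0,0.0445,0],[0,0,0,0.0445,0],[0,0,0,0.0445,0]]]'
python3 -m pendant '[[[0.2,0,0,0,0],[0.3,0,0,0,0],[0.5,0,0,0,0],[0.5,0,0,0,0],[0.5,0,0,-0.02,0],[0.5,0,0,-0.06,0],[0.5,0,0,-0.1,0],[0.5,0,0,-0.1245,0]]]'
```

```text
t: 5.05
eef_pos: [612.7, -7.0, 26.0]
tcp_rot: [-3.142, 0.001, -3.142]
ft_force: [0.9, -1.3, -0.9]
opening: 0.161
t: 5.85
eef_pos: [613.1, -7.0, 153.0]
tcp_rot: [-3.141, 0.003, -3.142]
ft_force: [-0.0, -0.2, -0.7]
opening: 0.501
```

```bash
python3 -m pendant '[[[0.5,0.03,0.025,0,0],[0.5,0.06,0.05,0,0],[0.5,0.09,0.07,0,0],[0.5,0.12,0.09,0,0],[0.5,0.15,0.12,0,0],[0.5,0.169,0.132,0,0],[0.5,0.169,0.132,0,0],[0.5,0.169,0.132,0,0]]]'
python3 - <<'E'
from h import *
s=env.state(); print(s["eef_pos"],s["joints"][5])
c=cam("wrist"); P=cloud(c); z=P[...,2]
m=(z>64)&(z<72)&(c["range_z"]>0)&(np.hypot(P[...,0]-443,P[...,1]-125)<20); print(m.sum(),P[m].mean(0))
c=cam("side"); P=cloud(c); z=P[...,2]
m=(z>55)&(z<62)&(c["range_z"]>0)&(np.hypot(P[...,0]-612,P[...,1]+7)<15); print("m16 top",m.sum(),P[m].mean(0),z[m].max())
E
```

```text
t: 6.65
eef_pos: [444.0, 125.2, 150.4]
tcp_rot: [3.142, 0.001, -3.141]
ft_force: [0.2, 0.7, -0.3]
opening: 0.501
[443.95901181 125.166617   150.39032274] -1.4401083260748555
621 [442.56136558 125.90849236  67.81840762]
m16 top 45 [611.50963487 -10.40318676  58.76679939] 61.97274789317697
```

```bash
python3 -m pendant '[[[0.5,0.0005,0,0.045,0],[0.5,0.0005,0,0.085,0],[0.5,0.0005,0,0.11,0],[0.5,0.0005,0,0.122,0],[0.5,0.0005,0,0.126,0],[0.5,0.0005,0,0.126,0],[0,0.0005,0,0.126,0],[0,0.0005,0,0.126,0]]]'
python3 -m pendant '[[[0,0,0,0,0],[0,0,0,0,0],[0,0,0,0,0],[0,0,0,-0.01,0],[0,0,0,-0.03,0],[0,0,0,-0.06,0],[0,0,0,-0.1,0],[0,0,0,-0.126,0]]]'
python3 -m pendant '[[[0,-0.02,0.005,0,0],[0,-0.06,0.015,0,0],[0,-0.1,0.025,0,0],[0,-0.14,0.035,0,0],[0,-0.169,0.042,0,0],[0,-0.169,0.042,0,0],[0,-0.169,0.042,0.03,0],[0,-0.169,0.042,0.07,0]]]'
python3 - <<'E'
from h import *
s=env.state(); print(s["eef_pos"])
c=cam("side"); cv2.imwrite("pics/s3.png",cv2.resize(c["image"][140:360,240:500],None,fx=3,fy=2.7)); P=cloud(c); z=P[...,2]
m=(c["range_z"]>0)&(np.hypot(P[...,0]-612,P[...,1]-167)<30)&(P[...,0]<635)&(z>18)&(z<68); q=P[m]; print(len(q),q.min(0),q.max(0))
E
```

```text
t: 7.55
eef_pos: [443.6, 125.0, 24.8]
tcp_rot: [3.141, 0.002, 3.141]
ft_force: [-0.1, 0.5, 0.0]
opening: 0.384
t: 8.35
eef_pos: [443.0, 125.1, 152.8]
tcp_rot: [3.141, 0.002, -3.142]
ft_force: [-0.8, 0.2, -2.2]
opening: 0.207
t: 9.15
eef_pos: [612.1, 167.1, 81.3]
tcp_rot: [3.141, 0.003, -3.141]
ft_force: [0.1, 0.4, -2.6]
opening: 0.209
[612.14722583 167.08133712  81.25673205]
105 [596.33197675 148.57472269  55.19003706] [627.17206376 183.59707543  67.98327397]
```

View pics/s3.png

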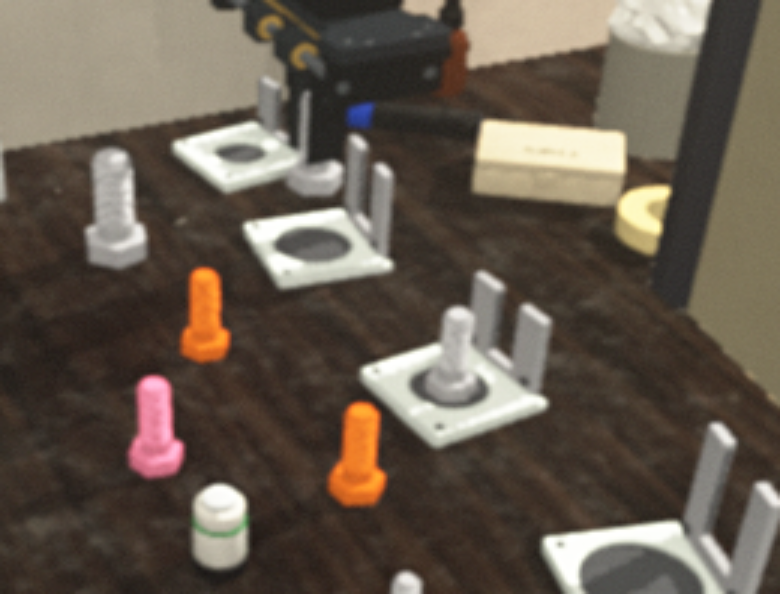

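M16 stands centred and upright in its recess at (450,385). M20 is over its own, with the head at about (612,166). I'll place it and go to M24.

```bash
python3 -m pendant '[[[0,0,0,0.02,0],[0,0,0,0.04,0],[0,0,0,0.047,0],[0,0,0,0.0505,0],[0,0,0,0.0505,0],[0,0,0,0.0505,0],[0,0,0,0.0505,0],[0,0,0,0.0505,0]]]'
python3 -m pendant '[[[0.25,0,0,0,0],[0.35,0,0,0,0],[0.5,0,0,0,0],[0.5,0,0,0,0],[0.5,0,0,-0.02,0],[0.5,0,0,-0.06,0],[0.5,0,0,-0.1,0],[0.5,0,0,-0.1205,0]]]'
python3 -m pendant '[[[0.5,0.03,0.012,0,0],[0.5,0.07,0.03,0,0],[0.5,0.1,0.04,0,0],[0.5,0.116,0.0475,0,0],[0.5,0.116,0.0475,0,0],[0.5,0.116,0.0475,0,0],[0.5,0.116,0.0475,0,0],[0.5,0.116,0.0475,0,0]]]'
python3 - <<'E'
from h import *
s=env.state(); print(s["eef_pos"],s["joints"][5])
c=cam("wrist"); P=cloud(c); z=P[...,2]
m=(z>75)&(z<83)&(c["range_z"]>0)&(np.hypot(P[...,0]-496,P[...,1]-214)<20); print(m.sum(),P[m].mean(0))
E
```

```text
t: 10.0
eef_pos: [612.2, 167.1, 30.2]
tcp_rot: [3.141, 0.001, -3.142]
ft_force: [-0.4, 0.6, -2.0]
opening: 0.206
t: 10.8
eef_pos: [612.9, 167.2, 153.4]
tcp_rot: [3.141, 0.004, -3.142]
ft_force: [-0.2, -0.2, 0.7]
opening: 0.5
t: 11.6
eef_pos: [496.9, 214.1, 149.8]
tcp_rot: [-3.142, 0.0, 3.141]
ft_force: [0.2, -1.2, -0.1]
opening: 0.501
[496.93556574 214.13172808 149.82162634] -1.2850909744467962
867 [496.24390898 215.9452089   78.56232463]
```

```bash
python3 -m pendant '[[[0.5,0,0.001,0.045,0],[0.5,0,0.001,0.085,0],[0.5,0,0.001,0.11,0],[0.5,0,0.001,0.119,0],[0.5,0,0.001,0.122,0],[0.5,0,0.001,0.122,0],[0,0,0.001,0.122,0],[0,0,0.001,0.122,0]]]'
python3 -m pendant '[[[0,0,0,0,0],[0,0,0,0,0],[0,0,0,-0.005,0],[0,0,0,-0.02,0],[0,0,0,-0.05,0],[0,0,0,-0.085,0],[0,0,0,-0.12,0],[0,0,0,-0.13,0]]]'
python3 -m pendant '[[[0,-0.01,-0.02,0,0],[0,-0.02,-0.05,0,0],[0,-0.03,-0.09,0,0],[0,-0.04,-0.13,0,0],[0,-0.05,-0.17,0,0],[0,-0.06,-0.205,0,0],[0,-0.06,-0.225,0,0],[0,-0.06,-0.23,0,0]]]'
python3 -m pendant '[[[0,-0.01,-0.02,0,0],[0,-0.02,-0.05,0,0],[0,-0.03,-0.09,0,0],[0,-0.04,-0.13,0,0],[0,-0.055,-0.155,0,0],[0,-0.0595,-0.1655,0,0],[0,-0.0595,-0.1655,0.02,0],[0,-0.0595,-0.1655,0.05,0]]]'
python3 - <<'E'
from h import *
s=env.state(); print(s["eef_pos"])
c=cam("side"); cv2.imwrite("pics/s4.png",cv2.resize(c["image"][140:400,240:540],None,fx=2.6,fy=2.3)); P=cloud(c); z=P[...,2]
m=(c["range_z"]>0)&(np.hypot(P[...,0]-615,P[...,1]+180)<30)&(P[...,0]<636)&(z>30)&(z<150); q=P[m]
for a in range(30,150,10):
    w=q[(q[:,2]>a)&(q[:,2]<a+10)]
    if len(w): print(a,len(w),w.min(0)[:2],w.max(0)[:2])
E
```

```text
t: 12.45
eef_pos: [496.6, 215.7, 29.2]
tcp_rot: [3.141, 0.002, -3.142]
ft_force: [-0.5, 0.6, 0.3]
opening: 0.384
t: 13.25
eef_pos: [496.9, 215.8, 161.2]
tcp_rot: [3.14, 0.004, -3.142]
ft_force: [0.5, 0.1, -4.3]
opening: 0.252
t: 14.05
eef_pos: [555.6, -16.4, 156.8]
tcp_rot: [3.142, -0.002, 3.139]
ft_force: [0.2, 0.8, -3.3]
opening: 0.248
t: 14.85
eef_pos: [616.0, -179.4, 108.1]
tcp_rot: [-3.141, 0.002, -3.141]
ft_force: [1.1, -0.2, -3.6]
opening: 0.247
[ 615.95069906 -179.38879065  108.11217021]
70 17 [ 599.34550724 -197.7420125 ] [ 630.06123149 -167.45477607]
80 191 [ 596.76245126 -199.19453686] [ 631.75621432 -164.39614945]
90 331 [ 596.90986969 -199.35014459] [ 634.71841445 -160.96669278]
100 104 [ 603.78475458 -195.8552909 ] [ 624.44220036 -162.39884424]
110 176 [ 602.94661942 -198.33616925] [ 627.41507529 -162.04685763]
120 211 [ 603.22607406 -199.51756864] [ 626.53205353 -159.95537338]
130 229 [ 603.03393423 -200.63329186] [ 627.67726941 -158.74819754]
140 235 [ 602.51744831 -201.60240424] [ 626.25937736 -157.48095577]
```

View pics/s4.png

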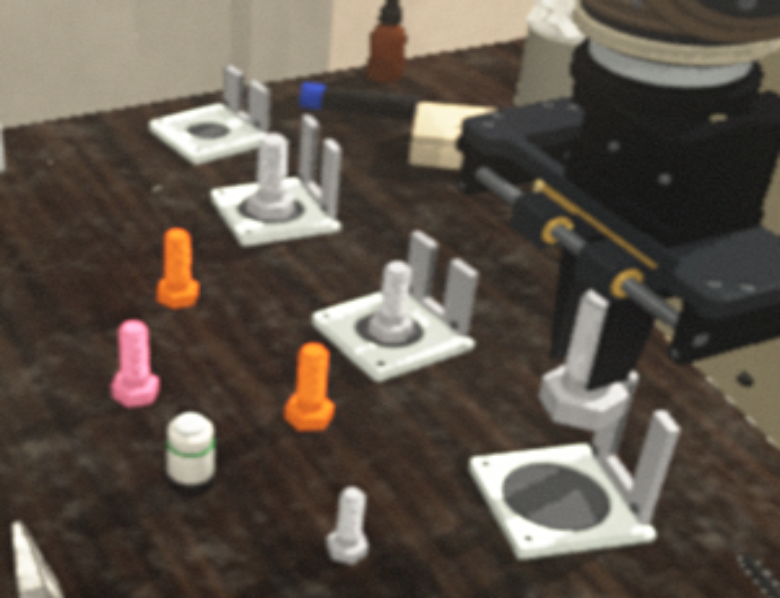

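M20 and M16 are seated, and M24 hangs over its recess with the head at about (615.5,-181). I'll lower and release it, then go to M12.

```bash
python3 -m pendant '[[[0,0,0,0.03,0],[0,0,0,0.055,0],[0,0,0,0.068,0],[0,0,0,0.0745,0],[0,0,0,0.0745,0],[0,0,0,0.0745,0],[0,0,0,0.0745,0],[0,0,0,0.0745,0]]]'
python3 -m pendant '[[[0.3,0,0,0,0],[0.4,0,0,0,0],[0.5,0,0,0,0],[0.5,0,0,0,0],[0.5,0,0,-0.02,0],[0.5,0,0,-0.06,0],[0.5,0,0,-0.1,0],[0.5,0,0,-0.1165,0]]]'
python3 -m pendant '[[[0.5,0.03,0.003,0,0],[0.5,0.07,0.006,0,0],[0.5,0.1,0.009,0,0],[0.5,0.1205,0.012,0,0],[0.5,0.1205,0.012,0,0],[0.5,0.1205,0.012,0,0],[0.5,0.1205,0.012,0,0],[0.5,0.1205,0.012,0,0]]]'
python3 - <<'E'
from h import *
s=env.state(); print(s["eef_pos"],s["joints"][5])
c=cam("wrist"); P=cloud(c); z=P[...,2]
m=(z>43)&(z<52)&(c["range_z"]>0)&(np.hypot(P[...,0]-495,P[...,1]+168)<20); print(m.sum(),P[m].mean(0))
E
```

```text
t: 15.7
eef_pos: [615.7, -180.0, 34.0]
tcp_rot: [-3.141, 0.001, -3.142]
ft_force: [-0.3, 0.5, -3.2]
opening: 0.249
t: 16.5
eef_pos: [616.6, -180.4, 153.9]
tcp_rot: [-3.14, 0.004, -3.142]
ft_force: [0.5, -0.4, -0.1]
opening: 0.503
t: 17.3
eef_pos: [495.7, -168.1, 149.9]
tcp_rot: [-3.142, 0.0, -3.141]
ft_force: [0.1, 0.6, -0.7]
opening: 0.498
[ 495.74777923 -168.09599762  149.87233567] -2.024248845799626
200 [ 494.51097329 -168.3964207    46.60810061]
```

```bash
python3 -m pendant '[[[0.5,0,0,0.045,0],[0.5,0,0,0.09,0],[0.5,0,0,0.12,0],[0.5,0,0,0.131,0],[0.5,0,0,0.134,0],[0.5,0,0,0.134,0],[0,0,0,0.134,0],[0,0,0,0.134,0]]]'
python3 -m pendant '[[[0,0,0,0,0],[0,0,0,0,0],[0,0,0,0,0],[0,0,0,-0.01,0],[0,0,0,-0.03,0],[0,0,0,-0.07,0],[0,0,0,-0.11,0],[0,0,0,-0.134,0]]]'
python3 -m pendant '[[[0,-0.005,0.02,0,0],[0,-0.015,0.05,0,0],[0,-0.025,0.09,0,0],[0,-0.035,0.13,0,0],[0,-0.045,0.17,0,0],[0,-0.055,0.21,0,0],[0,-0.06,0.235,0,0],[0,-0.06,0.24,0,0]]]'
python3 -m pendant '[[[0,-0.01,0.02,0,0],[0,-0.02,0.05,0,0],[0,-0.03,0.09,0,0],[0,-0.045,0.13,0,0],[0,-0.055,0.17,0,0],[0,-0.067,0.21,0,0],[0,-0.067,0.23,0,0],[0,-0.067,0.2335,0,0]]]'
python3 -m pendant '[[[0,0,0,0,0],[0,0,0,0.03,0],[0,0,0,0.06,0],[0,0,0,0.08,0],[0,0,0,0.09,0],[0,0,0,0.09,0],[0,0,0,0.09,0],[0,0,0,0.09,0]]]'
python3 - <<'E'
from h import *
s=env.state(); print(s["eef_pos"])
c=cam("side"); cv2.imwrite("pics/s5.png",cv2.resize(c["image"][140:400,220:520],None,fx=2.6,fy=2.3)); P=cloud(c); z=P[...,2]
m=(c["range_z"]>0)&(np.hypot(P[...,0]-622,P[...,1]-305)<22)&(z>25)&(z<100); q=P[m]
for a in range(25,100,6):
    w=q[(q[:,2]>a)&(q[:,2]<a+6)]
    if len(w): print(a,len(w),w.min(0)[:2],w.max(0)[:2])
E
```

```text
t: 18.15
eef_pos: [495.6, -168.2, 17.3]
tcp_rot: [-3.141, 0.002, -3.142]
ft_force: [-0.1, 0.2, -1.4]
opening: 0.384
t: 18.95
eef_pos: [495.4, -168.1, 153.4]
tcp_rot: [-3.14, 0.003, -3.142]
ft_force: [-0.3, -0.1, -0.9]
opening: 0.119
t: 19.75
eef_pos: [555.1, 74.5, 150.6]
tcp_rot: [3.141, 0.0, -3.139]
ft_force: [-1.4, -0.8, -1.4]
opening: 0.116
t: 20.55
eef_pos: [621.5, 306.7, 149.9]
tcp_rot: [-3.141, -0.0, -3.14]
ft_force: [0.3, -0.3, 0.0]
opening: 0.121
t: 21.35
eef_pos: [622.6, 305.4, 61.5]
tcp_rot: [3.141, 0.002, 3.141]
ft_force: [-0.2, 0.1, -1.4]
opening: 0.123
[622.64042404 305.41258105  61.50405881]
43 19 [613.6914433  294.25276033] [628.78694733 305.60972112]
49 32 [612.70374828 293.53150421] [631.6010755  308.99588497]
55 5 [615.52315795 298.35756031] [625.02221461 301.57930396]
61 38 [610.68349158 293.22800519] [635.02951967 315.07977435]
67 34 [610.42845049 291.47236704] [635.17851745 315.42528402]
73 37 [609.94980186 290.68449859] [633.35542101 314.50537906]
79 40 [610.24957092 289.45200192] [632.30368069 314.94074273]
85 41 [610.24962026 288.1510748 ] [631.96649782 316.52305739]
91 42 [610.44433711 287.41756048] [635.89993458 319.30687434]
97 23 [609.88348695 289.03781681] [634.44842614 320.37236132]
```

View pics/s5.png

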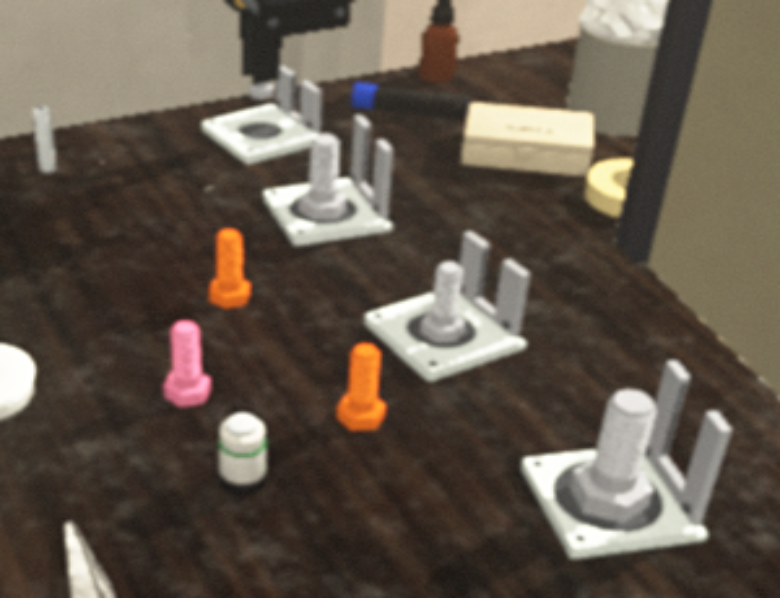

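M24 is seated, and M12 is over its recess with the head at about (622,304). I'll lower, release and retreat, then check everything.

```bash
python3 -m pendant '[[[0,0,0.001,0.02,0],[0,0,0.001,0.032,0],[0,0,0.001,0.036,0],[0,0,0.001,0.0385,0],[0,0,0.001,0.0385,0],[0,0,0.001,0.0385,0],[0,0,0.001,0.0385,0],[0,0,0.001,0.0385,0]]]'
python3 -m pendant '[[[0.15,0,0,0,0],[0.25,0,0,0,0],[0.4,0,0,0,0],[0.5,0,0,0,0],[0.5,0,0,-0.02,0],[0.5,0,0,-0.06,0],[0.5,0,0,-0.1,0],[0.5,0,0,-0.15,0]]]'
python3 -m pendant '[[[0.5,0.02,-0.02,0,0],[0.5,0.05,-0.04,-0.02,0],[0.5,0.09,-0.07,-0.04,0],[0.5,0.12,-0.1,-0.05,0],[0.5,0.15,-0.13,-0.05,0],[0.5,0.15,-0.15,-0.05,0],[0.5,0.15,-0.15,-0.05,0],[0.5,0.15,-0.15,-0.05,0]]]'
python3 - <<'E'
from h import *
T={"m12":(622,305.5,52.5,6),"m16":(612.5,-7,63,8),"m20":(612,167,73.5,10),"m24":(615.5,-180,84,12),"post":(445,317.5,61,6.5),"obj":(441,-87.5,50,8)}
for n in ("scene","side"):
    c=cam(n); P=cloud(c); z=P[...,2]
    for k,(x,y,h,r) in T.items():
        m=(c["range_z"]>0)&(np.hypot(P[...,0]-x,P[...,1]-y)<22)&(z>h-3.5)&(z<h+4)&(P[...,0]<x+18); q=P[m]
        lo=(c["range_z"]>0)&(np.hypot(P[...,0]-x,P[...,1]-y)<24)&(z>h/2-5)&(z<h/2+5)&(P[...,0]<x+18); l=P[lo]
        print(n,k,len(q),"top",np.round(q.mean(0)-[x,y,0],1) if len(q) else "","mid",np.round(l.mean(0)-[x,y,0],1) if len(l) else "")
    a=c["image"][150:350,250:490] if n=="scene" else c["image"][140:400,210:510]
    cv2.imwrite(f"pics/end_{n}.png",cv2.resize(a,None,fx=2.6,fy=2.3))
E
```

```text
t: 22.2
eef_pos: [622.1, 306.5, 21.9]
tcp_rot: [3.141, 0.0, 3.142]
ft_force: [0.3, 0.0, -0.3]
opening: 0.115
t: 23.0
eef_pos: [621.3, 306.2, 171.9]
tcp_rot: [-3.141, -0.002, 3.142]
ft_force: [1.0, -0.4, -0.9]
opening: 0.501
t: 23.8
eef_pos: [472.5, 156.6, 221.8]
tcp_rot: [3.141, 0.001, 3.141]
ft_force: [0.3, -0.5, -0.5]
opening: 0.5
scene m12 1 top [-1.5 -6.5 49.7] mid [-2.5 -2.7 26.2]
scene m16 21 top [-2.2  0.3 61.9] mid [-4.8 -3.9 31.8]
scene m20 32 top [-1.8 -2.3 72.9] mid [-4.1 -5.4 36.8]
scene m24 63 top [-1.1 -1.7 83.2] mid [-6.9 -4.1 42.2]
scene post 17 top [-0.3  0.5 59.9] mid [-2.1 -3.3 30.8]
scene obj 36 top [-1.2 -0.3 49.4] mid [-6.2 -5.4 25. ]
side m12 12 top [-0.2 -0.6 50.8] mid [-0.5 -2.  26.1]
side m16 46 top [ 0.  -1.5 61.8] mid [-2.  -4.4 31.5]
side m20 43 top [-0.4 -0.9 72.4] mid [-2.  -5.4 37.2]
side m24 151 top [-0.5 -1.2 83.4] mid [-4.6 -5.5 41.7]
side post 17 top [ 1.8  0.2 59.1] mid [ 0.4 -2.9 29.7]
side obj 85 top [ 0.8 -0.5 49.4] mid [-2.9 -7.3 24.9]
```

View pics/end_side.png

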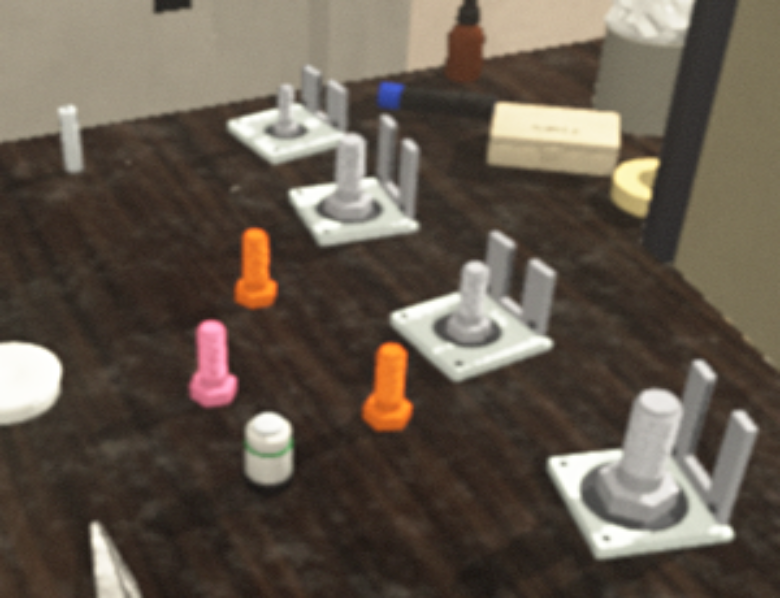

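View pics/end_scene.png

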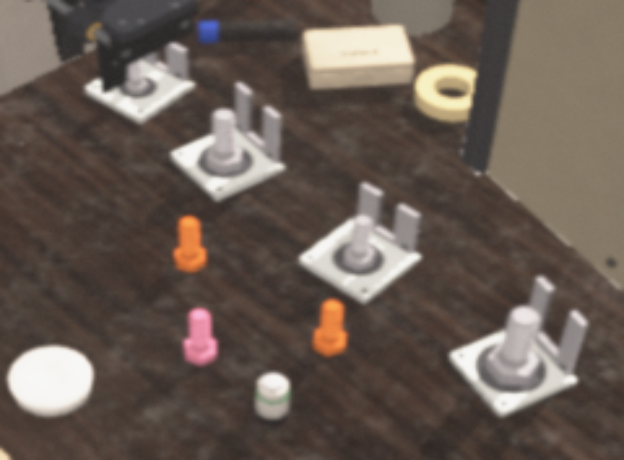

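All four bolts stand upright in their own recesses. The post and objective have not moved, and the arm is clear. I'm handing in.

```bash
python3 -c "
from cell import env
print(env.job_done())"
```

```text
the job is handed in; nothing more can be done
None
```

All four bolts (M12, M16, M20, M24) now stand on their heads in their own gauge stands, and I handed the job in at about 24 s on the robot's clock. I gripped each one once by the shank, and none had to be redone.

- **Position and height:** In the side camera's range image, each bolt top lies within about 2 mm of its measured recess centre. The tops are 51–83 mm above the desk, about 1–2 mm below the nominal seated heights, which fits heads flat on the floor.
- **Uprightness:** Tilt was judged only by eye; all four look upright in the side view.
- **Bystanders:** The post and objective are where they were to within about 2 mm, and the three coloured look-alikes were not touched.
- **Arm:** It was withdrawn clear of everything before hand-in, and the wrist forces shown after each move stayed under 5 N.
- **Weak check:** In the scene camera the gripper partly hid M12 in the last check. Only one range point fell on its top, and it read about 6.5 mm off. I relied on the side view instead, which showed it centred and upright.

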